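Roll the fallen canister onto its mat

TASK

The food canister has been knocked over and lies where the fish tray must go. With the fingertips on top of it, roll it, in as many strokes as you need, over the table onto the cork mat so that it comes to rest lying along the mat's blue middle stripe, centred over the stripe and with its whole length on the mat. Touch it only on top: do not grip it, lift it, shove it from the side or stand it up, and leave the remote control, the tumbler and the jar where they are.

Things in the scene. Friction and masses are not known exactly. Their poses are not given: they have to be found in the camera images.
- canister: Rigid cylinder, 80 mm diameter, 150 mm long, 0.2 to 0.45 kg, white, blue lid at +x end. Lies loose on its side. Origin at its middle, 40 mm up; own x = cylinder axis, y and z turn as it rolls. Let go at rest it stays. A fingertip gripping its top by friction goes up to twice as far as the canister, so it runs off the front after 20 to 70 mm of rolling: use several strokes. Starts 110 to 160 mm from the mat's middle on either side, about parallel to the stripe.
- orange_mark (a point): The centre of the orange diamond on the canister's curved surface, 40 mm from the cylinder's axis, 16 mm from its middle towards the end without the lid. It is uppermost at the start and turns with the canister.
- mat: Flat cork mat stuck to the table, 260 mm (its x) by 140 mm (its y), paper thin (the canister rolls over it as over the table; it lies flush at table height), with a blue stripe 30 mm wide along its x axis through its middle. Origin at its middle, at table height.
- remote: Black remote control lying loose on the table beyond the mat, on the side away from the canister, about 110 to 160 mm from the mat's middle; 165 x 46 x 18 mm, long side along its x; origin at the middle of its underside. Not to be moved.
- tumbler: Brushed steel drinking tumbler standing loose and upright on the side of the mat away from the robot, 72 mm across the rim, 130 mm high; origin at the middle of its foot. Not to be moved.
- jar: White jar with an orange cap standing loose and upright on the side of the mat away from the robot, 68 mm in diameter, 85 mm high; origin at the middle of its foot. Not to be moved.
Not all that is in view belongs to the job. Leave any pink or purple look-alike of the canister alone.

How it is judged:
By the outcome, as a careful person would: the job done as asked, in the order asked, and still so for the second after the job is handed in, with the robot touching nothing.
It also fails if it takes over 58 s, if anything falls off the work surface, if the arm or the gripper's body presses on something with over 40 N, if the wrist force passes 120 N, or if a joint passes its speed limit or range.

ROBOT

A 6-joint arm with a two-finger parallel gripper is mounted at the origin on the work surface. World frame = base frame: x ahead of the robot, y to its left, z up, the work surface at z = 0. Lengths are in mm, angles in rad, forces in N, time in s.
With the tool pointing down it reaches from about 325 to 900 mm from the base axis. Payload 6.1 kg.
Tool frame: the origin (TCP) lies midway between the tips of the shut fingers; the grasp point (between the pads) lies 19 mm behind it; z points along the fingers, y is the line along which they close (so a half turn about z gives the same grasp; the last joint's range is limited). The gripper opens to 87 mm and grips with 3 to 60 N. Pads are 19 mm wide; open, the fingers measure 117 mm over their backs; the gripper's body (75 mm by 190 mm) begins 51 mm behind the grasp point.
Start: joints at [1.04, 0.22, 1.526, -0, 1.395, -0.126], TCP at [246.144, 574.481, 222.538] pointing down, gripper open.
Joint ranges: [-2.98, 2.98], [-0.91, 2.08], [0.09, 2.57], [-1.24, 4.39], [0.2, 2.65], [-2.68, 2.68]. Speed limits (rad/s): [2.57, 2.57, 3.01, 3.14, 3.14, 3.14].

INTERFACE

Orientations are given as a rotation vector (axis times angle).
In Python, from cell import * gives the robot as it stands.
- The arm moves only by the tool jog_arm, never from a script. Its argument "steps" is a list of rows, each an object of numbers: "dx", "dy", "dz": the shift along the tool's x, y, z in m; "ax", "ay", "az": the turn, a rotation vector about the tool's x, y, z in rad; "hand": the opening, from 0 (shut) to 1 (fully open). In form: [{"dx": .., "dy": .., "dz": .., "ax": .., "ay": .., "az": .., "hand": ..}, ...]. A call has 1 to 5 rows; each row shifts and turns the commanded pose from where the row before left it, along the tool's axes as they then stand; what a row does not reach is not made up. A row lasts 1/8 s, in which the tool goes at most 62.5 mm and 10.7 degrees, less where a joint would pass 70% of its speed; a pose out of reach is approached as far as the arm can. A call is refused whole if a number of a shift passes 0.0625 or a number of a turn 0.188, either way. A call with a gripper value outside its range is refused whole. The fingers move at their own pace and stop on an object; the grip force is fixed at half the most. Time passes only in rows, so rows that do not move let the fingers close. It gives the time, the measured TCP pose, the force, the opening and the grip force at its end, in the units of the state.
- read_state(): the state, without advancing time (a new reading comes with each control period).
- capture(name): name is "side" or "top"; returns a dict with "frame" (420x560x3 uint8, red, green, blue), "z_map" (420x560 float32, mm along the optical axis (not along the pixel's ray), 0 where there is no reading), "K" (3x3 intrinsics, pixels), "k1" (the pictures are not rectified: a ray, as slopes to the right and down, at radius r is drawn at 1 + k1 r^2 times it, then the intrinsics apply), "extrinsics" (4x4, takes a point from camera to world coordinates). Camera axes: x right, y down, z forward; pixel columns grow to the right and rows downward; lengths in mm; the calibration is good to about 2 mm. A picture is of the moment at which its call begins.
- job_done(): hands the job in; it is judged then, once.
The state is a dict: "clock": time; "joint_positions": joint angles; "dq": joint speeds; "tau": joint torques, N m; "tcp_pos": TCP position; "tcp_rot": TCP orientation; "contact_force": force on the tool from outside, world axes, zero at the start; "wrist_torque": the same for the moment, N m; "grip_width": opening from 0.0 (shut) to 1.0 (fully open); "grasp_force": force on a finger pad.
Only numpy, scipy, OpenCV 4.12 (cv2) and the standard library are available. Lean on these libraries where they do the work, as an engineer would, in place of code of your own. Each camera call takes 0.05 s, during which the arm holds its last target. There are 200 camera calls.

## Working session

There is one attempt and no reset: what is moved stays moved. The work goes in short steps, Python scripts to look and compute and a tool call to move; the robot and the scene stay as the last step left them, time stands still between calls to the robot, and variables do not carry over. Pictures are saved under pics/ and viewed, at most 10 in all, crops included, and the job is handed in when it is done.

Besides the shell and the picture viewer there is one more tool, called after "Request:" by a JSON object that holds its "api" and its "payload". jog_arm: Moves the arm, as the interface text tells. Its arguments: {"type":"object","properties":{"steps":{"type":"array","items":{"type":"object","properties":{"dx":{"type":"number"},"dy":{"type":"number"},"dz":{"type":"number"},"ax":{"type":"number"},"ay":{"type":"number"},"az":{"type":"number"},"hand":{"type":"number"}}}}},"required":["steps"]}

```bash
mkdir -p pics; cat > h.py <<'E'
from cell import *
import numpy as np, cv2
def snap(n,f=None):
    c=capture(n)
    if f: cv2.imwrite('pics/'+f,c['frame'][:,:,::-1])
    return c
def cloud(c):
    K=c['K'];h,w=c['z_map'].shape
    u,v=np.meshgrid(np.arange(w),np.arange(h))
    p=np.stack([u,v],-1).reshape(-1,1,2).astype(float)
    s=cv2.undistortPoints(p,K,np.array([c['k1'],0,0,0.])).reshape(h,w,2)
    z=c['z_map'][...,None]
    P=np.concatenate([s*z,z,np.ones_like(z)],-1)@c['extrinsics'].T
    P[c['z_map']==0]=np.nan
    return P[...,:3]
E
python3 - <<'E'
from h import *
t=snap('top','top0.png');s=snap('side','side0.png')
np.savez('t0.npz',f=t['frame'],P=cloud(t)); np.savez('s0.npz',f=s['frame'],P=cloud(s))
print(t['extrinsics'],s['extrinsics'],read_state())
E
```

```text
[[-3.00323820e-02 -9.85472556e-01  1.67158302e-01  4.00126757e+02]
 [-9.99123443e-01  3.44758497e-02  2.37436412e-02 -1.47453352e+01]
 [-2.91616313e-02 -1.66298701e-01 -9.85644125e-01  9.42079655e+02]
 [ 0.00000000e+00  0.00000000e+00  0.00000000e+00  1.00000000e+00]] [[ 9.70614117e-01 -1.68873897e-01  1.71434661e-01  3.51674654e+02]
 [-2.40267865e-01 -7.19760273e-01  6.51319048e-01 -7.28724322e+02]
 [ 1.34010723e-02 -6.73369703e-01 -7.39184452e-01  9.20979598e+02]
 [ 0.00000000e+00  0.00000000e+00  0.00000000e+00  1.00000000e+00]] {'clock': 0.1, 'joint_positions': array([ 1.03986313e+00,  2.21177307e-01,  1.52748071e+00, -8.35725969e-06,
        1.39471739e+00, -1.26123100e-01]), 'dq': array([-0.00020318, -0.00306074, -0.00271395,  0.00102969,  0.0007517 ,
       -0.00087714]), 'tau': array([ 7.83543583e-04, -4.95948100e+01, -3.88517869e+01,  7.01026339e-02,
        5.16324118e-02, -5.64773393e-05]), 'tcp_pos': array([245.88631445, 573.99084052, 221.5365126 ]), 'tcp_rot': array([-6.31424811e-01, -3.07690351e+00,  2.65425803e-03]), 'contact_force': array([0.37276301, 0.63697326, 0.3472804 ]), 'wrist_torque': array([-0.03191157, -0.02419056,  0.02533163]), 'grasp_force': 0.0, 'grip_width': 1.0011662876335234}
```

View pics/top0.png

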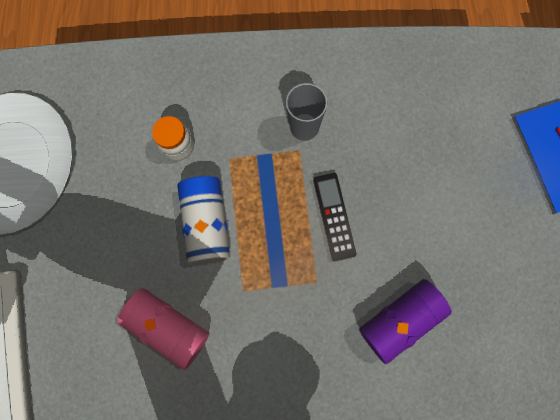

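View pics/side0.png

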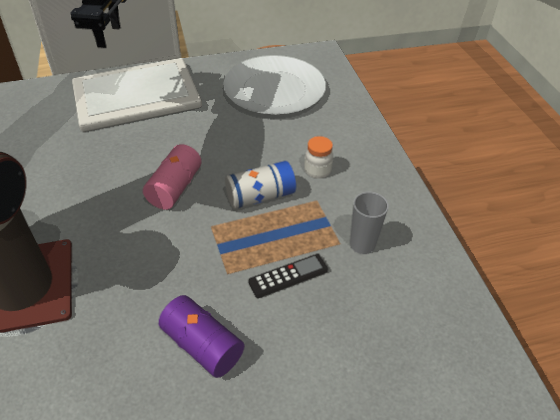

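The top view shows the canister at about (203,218), the mat at (272,220) with its stripe, the remote at (335,215), the jar at (170,135) and the tumbler at (305,110). The pink and purple cylinders are decoys. The side view agrees.

```bash
cat >> h.py <<'E'
def axis(XY):
    m,sz,a=cv2.minAreaRect(XY.astype(np.float32)); 
    b=cv2.boxPoints((m,sz,a)); e=max([b[1]-b[0],b[2]-b[1]],key=np.linalg.norm)
    e=e*np.sign(e[0]); return np.round(m,1),np.round(sorted(sz),1),round(float(np.degrees(np.arctan2(e[1],e[0]))),2)
def canister(P,lo,hi):
    "fit cylinder r=40 axis horizontal at z=40 to points in XY box"
    from scipy.optimize import least_squares
    p=P.reshape(-1,3); p=p[np.isfinite(p).all(1)]
    p=p[(p[:,0]>lo[0])&(p[:,0]<hi[0])&(p[:,1]>lo[1])&(p[:,1]<hi[1])&(p[:,2]>45)&(p[:,2]<90)]
    c=p[:,:2].mean(0)
    def f(q):
        d=(p[:,1]-c[1]-q[0])*np.cos(q[1])-(p[:,0]-c[0])*np.sin(q[1])
        return np.hypot(d,p[:,2]-q[2])-40
    r=least_squares(f,[0,0,40],loss='soft_l1'); q=r.x
    a=np.array([np.cos(q[1]),np.sin(q[1])]); n=np.array([-a[1],a[0]])
    t=(p[:,:2]-c)@a; k=p[:,2]>70; l=np.percentile(t[k],[.5,99.5])
    y0=np.array([c[0],c[1]+q[0]]); 
    t0=(y0-c)@a
    mid=y0+a*(l.mean()-t0)
    return np.round(mid,1),round(float(np.degrees(q[1])),2),round(float(q[2]),1),round(float(l[1]-l[0]),1),len(p)
E
python3 - <<'E'
from h import *
for n in 'ts':
    d=np.load(n+'0.npz');P=d['P'];f=d['f']
    hsv=cv2.cvtColor(f,cv2.COLOR_RGB2HSV);h,s,v=[hsv[...,i].astype(int) for i in range(3)]
    z=P[...,2];X=P[...,0];Y=P[...,1]
    ok=np.isfinite(z)&(X>300)&(X<800)&(abs(Y)<300)
    cork=ok&(z<8)&(h>5)&(h<25)&(s>90); blue=ok&(z<8)&(h>100)&(h<125)&(s>120)
    def big(m):
        k,l,st,_=cv2.connectedComponentsWithStats(m.astype(np.uint8)); i=1+np.argmax(st[1:,4]); return l==i
    print(n,'mat',axis(P[big(cork|blue)][:,:2]),np.nanmedian(z[cork]),'stripe',axis(P[big(blue)][:,:2]))
    rm=big(ok&(z<35)&(v<60)&(s<80)&(z>10)); print('remote',axis(P[rm][:,:2]),np.median(z[rm]))
    u,w=dict(t=(203,218),s=(262,185))[n]; c=P[w,u]; print(c)
    print('can',canister(P,c[:2]-[95,60],c[:2]+[95,60]))
    for nm,(u,w) in dict(t=dict(jar=(168,130),tum=(305,92)),s=dict(jar=(319,145),tum=(368,200)))[n].items(): print(nm,P[w,u])
    print('tall z>100',axis(P[ok&(z>118)&(z<140)][:,:2]) if (ok&(z>118)&(z<140)).sum()>5 else '')
    j=ok&(z>70)&(z<95)&(h<20)&(s>180)&(X>550); print('cap',axis(P[big(j)][:,:2]))
E
```

```text
t mat (array([547.4,  16.9]), array([140.2, 260.3]), 4.98) 1.1933819741632306 stripe (array([548.1,  17. ]), array([ 28.2, 259. ]), 4.93)
remote (array([568.9, -97.8]), array([ 45.8, 119.1]), 10.72) 17.644533017290996
[540.34087153 135.30087342  79.51550387]
can (array([541.8, 141.8]), 6.93, 39.5, 146.6, 3453)
jar [703.81529024 198.12421023  87.69786119]
tum [759.70376021 -53.50415862 102.54674436]
tall z>100 (array([729.6, -53.2]), array([69.4, 71.5]), -2.2)
cap (array([703.3, 199.1]), array([57.1, 58.5]), 43.46)
s mat (array([550.8, -27.2]), array([ 58. , 257.9]), 4.76) 1.2523635018184223 stripe (array([546.9,  15.7]), array([ 30.8, 256.9]), 5.4)
remote (array([ 546.4, -106.1]), array([ 44.9, 163.6]), 10.21) 17.291130104517322
[541.58829805 114.61643353  62.68439166]
can (array([541.8, 141.4]), 7.16, 39.6, 148.0, 1844)
jar [699.17388465 192.91030602  85.90635948]
tum [739.78990496 -22.22912219 105.92579938]
tall z>100 (array([728.3, -54.6]), array([69.5, 72. ]), 68.82)Traceback (most recent call last):
  File "<stdin>", line 16, in <module>
  File "<stdin>", line 9, in big
    return _wrapfunc(a, 'argmax', axis=axis, out=out, **kwds)
    return bound(*args, **kwds)
ValueError: attempt to get argmax of an empty sequence
```

Both cameras agree: the mat is at (547.8,16.5) with yaw 5.0°, and the canister at (541.8,141.6) with yaw 7.0°. Its height and length check out at 39.5 mm and about 148 mm. The roll is about 125 mm, mostly along −y. I'll keep the gripper open with its closing axis along the cylinder, so both fingertips sit on top.

Request:
{"api": "jog_arm", "payload": {"steps": [{"dx":-0.0433,"dy":-0.0265,"dz":0.004},{"dx":-0.0433,"dy":-0.0265,"dz":0.004},{"dx":-0.0433,"dy":-0.0265,"dz":0.004},{"dx":-0.0433,"dy":-0.0265,"dz":0.004},{"dx":-0.0433,"dy":-0.0265,"dz":0.004}]}}

```text
$.steps[0]: bad value
```

Request:
{"api": "jog_arm", "payload": {"steps": [{"dx":-0.0433,"dy":-0.0265,"dz":0.008},{"dx":-0.0433,"dy":-0.0265,"dz":0.008},{"dx":-0.0433,"dy":-0.0265,"dz":0.008},{"dx":-0.0433,"dy":-0.0265,"dz":0.008},{"dx":-0.0433,"dy":-0.0265,"dz":0.008}]}}

```text
$.steps[0]: bad value
```

Request:
{"api": "jog_arm", "payload": {"steps": [{"az":0.174},{"az":0.174},{"az":0.174},{"az":0.174},{"az":0.174}]}}

```text
$.steps[0]: bad value
```

Request:
{"api": "jog_arm", "payload": {"steps": [{"az":0.174},{}]}}

```text
$.steps[0]: bad value
```

All the fields seem to be required, so I'll send full rows.

Request:
{"api": "jog_arm", "payload": {"steps": [{"dx":-0.0433,"dy":-0.0265,"dz":0.004,"ax":0,"ay":0,"az":0,"hand":1},{"dx":-0.0433,"dy":-0.0265,"dz":0.004,"ax":0,"ay":0,"az":0,"hand":1},{"dx":-0.0433,"dy":-0.0265,"dz":0.004,"ax":0,"ay":0,"az":0,"hand":1},{"dx":-0.0433,"dy":-0.0265,"dz":0.004,"ax":0,"ay":0,"az":0,"hand":1},{"dx":-0.0433,"dy":-0.0265,"dz":0.004,"ax":0,"ay":0,"az":0,"hand":1}]}}

```text
clock: 0.72
tcp_pos: [393.4, 365.8, 202.0]
tcp_rot: [-0.631, -3.077, 0.001]
contact_force: [0.6, 0.8, 0.3]
grip_width: 0.997
grasp_force: 0.0
```

Request:
{"api": "jog_arm", "payload": {"steps": [{"dx":-0.0433,"dy":-0.0265,"dz":0.01,"ax":0,"ay":0,"az":0,"hand":1},{"dx":-0.0433,"dy":-0.0265,"dz":0.01,"ax":0,"ay":0,"az":0,"hand":1},{"dx":-0.0433,"dy":-0.0265,"dz":0.01,"ax":0,"ay":0,"az":0,"hand":1},{"dx":-0.0433,"dy":-0.0265,"dz":0.01,"ax":0,"ay":0,"az":0,"hand":1},{"dx":-0.0433,"dy":-0.0265,"dz":0.01,"ax":0,"ay":0,"az":0,"hand":1}]}}

```text
clock: 1.35
tcp_pos: [540.3, 158.8, 151.9]
tcp_rot: [-0.632, -3.077, 0.0]
contact_force: [0.8, -0.0, 0.5]
grip_width: 1.002
grasp_force: 0.0
```

Request:
{"api": "jog_arm", "payload": {"steps": [{"dx":0,"dy":0,"dz":0,"ax":0,"ay":0,"az":0.174,"hand":1},{"dx":0,"dy":0,"dz":0,"ax":0,"ay":0,"az":0.174,"hand":1},{"dx":0,"dy":0,"dz":0,"ax":0,"ay":0,"az":0.174,"hand":1},{"dx":0,"dy":0,"dz":0,"ax":0,"ay":0,"az":0.174,"hand":1},{"dx":0,"dy":0,"dz":0,"ax":0,"ay":0,"az":0.174,"hand":1}]}}

```text
clock: 1.98
tcp_pos: [539.4, 160.3, 151.9]
tcp_rot: [-1.876, -2.519, 0.001]
contact_force: [-0.2, 0.5, -0.3]
grip_width: 1.002
grasp_force: 0.0
```

Request:
{"api": "jog_arm", "payload": {"steps": [{"dx":0,"dy":0,"dz":0,"ax":0,"ay":0,"az":0.174,"hand":1},{"dx":0,"dy":0,"dz":0.03,"ax":0,"ay":0,"az":0,"hand":1},{"dx":0,"dy":0,"dz":0.025,"ax":0,"ay":0,"az":0,"hand":1},{"dx":0,"dy":0,"dz":0,"ax":0,"ay":0,"az":0,"hand":1}]}}

```text
clock: 2.48
tcp_pos: [537.4, 160.0, 94.9]
tcp_rot: [-2.079, -2.35, 0.007]
contact_force: [0.3, -0.4, 0.6]
grip_width: 0.998
grasp_force: 0.0
```

Request:
{"api": "jog_arm", "payload": {"steps": [{"dx":0,"dy":0,"dz":0.01,"ax":0,"ay":0,"az":0,"hand":1},{"dx":0,"dy":0,"dz":0.003,"ax":0,"ay":0,"az":0,"hand":1},{"dx":0,"dy":0,"dz":0,"ax":0,"ay":0,"az":0,"hand":1}]}}

```text
clock: 2.85
tcp_pos: [540.0, 160.4, 84.9]
tcp_rot: [2.082, 2.352, 0.001]
contact_force: [0.5, 0.4, 0.2]
grip_width: 0.997
grasp_force: 0.0
```

Request:
{"api": "jog_arm", "payload": {"steps": [{"dx":0,"dy":0,"dz":0.002,"ax":0,"ay":0,"az":0,"hand":1},{"dx":0,"dy":0,"dz":0,"ax":0,"ay":0,"az":0,"hand":1}]}}

```text
clock: 3.1
tcp_pos: [539.9, 160.4, 82.7]
tcp_rot: [2.082, 2.353, 0.0]
contact_force: [-0.1, -0.6, -0.1]
grip_width: 1.0
grasp_force: 0.0
```

Request:
{"api": "jog_arm", "payload": {"steps": [{"dx":0,"dy":0,"dz":0.003,"ax":0,"ay":0,"az":0,"hand":1},{"dx":0,"dy":0,"dz":0,"ax":0,"ay":0,"az":0,"hand":1}]}}

```text
clock: 3.35
tcp_pos: [539.8, 160.4, 79.4]
tcp_rot: [2.082, 2.353, 0.0]
contact_force: [0.1, -0.6, -0.4]
grip_width: 0.998
grasp_force: 0.1
```

Request:
{"api": "jog_arm", "payload": {"steps": [{"dx":0,"dy":0,"dz":0.002,"ax":0,"ay":0,"az":0,"hand":1},{"dx":0,"dy":0,"dz":0,"ax":0,"ay":0,"az":0,"hand":1}]}}

```text
clock: 3.6
tcp_pos: [540.0, 160.7, 78.8]
tcp_rot: [-2.082, -2.353, -0.001]
contact_force: [-2.8, -0.1, 8.3]
grip_width: 0.998
grasp_force: 4.1
```

Contact is at z≈79 with 8 N, as expected. Now a first stroke.

Request:
{"api": "jog_arm", "payload": {"steps": [{"dx":-0.008,"dy":0,"dz":0.001,"ax":0,"ay":0,"az":0,"hand":1},{"dx":-0.014,"dy":0,"dz":0,"ax":0,"ay":0,"az":0,"hand":1},{"dx":-0.016,"dy":0,"dz":0,"ax":0,"ay":0,"az":0,"hand":1},{"dx":-0.014,"dy":0,"dz":0,"ax":0,"ay":0,"az":0,"hand":1},{"dx":-0.008,"dy":0,"dz":0,"ax":0,"ay":0,"az":0,"hand":1}]}}

```text
clock: 4.22
tcp_pos: [547.7, 100.1, 79.7]
tcp_rot: [2.081, 2.352, 0.0]
contact_force: [-7.5, -1.9, 19.9]
grip_width: 1.0
grasp_force: 9.5
```

```bash
cat >> h.py <<'E'
def report(fn=None):
    s=read_state(); print(s['clock'],s['tcp_pos'].round(1),s['contact_force'].round(1))
    for n in ('side','top'):
        c=snap(n,fn and n+fn);P=cloud(c);h=cv2.cvtColor(c['frame'],cv2.COLOR_RGB2HSV)
        # mask out dark (gripper) pixels
        P[h[...,2]<70]=np.nan
        x,y=s['tcp_pos'][:2]
        r=canister(P,(440,y-75),(650,y+75));m=r[0]
        d=m-[547.8,16.5];u=np.array([.9962,.0872]);w=np.array([-.0872,.9962])
        print(n,r,'along',round(d@u,1),'across',round(d@w,1))
E
python3 -c "
from h import *
report('1.png')"
```

```text
4.225 [547.7 100.1  79.7] [-7.5 -1.9 19.9]
side (array([546.5, 111.3]), 6.89, 39.5, 148.8, 1738) along 7.0 across 94.6Traceback (most recent call last):
  File "<string>", line 3, in <module>
    report('1.png')
    ~~~~~~^^^^^^^^^
  File "h.py", line 43, in report
    r=canister(P,(440,y-75),(650,y+75));m=r[0]
  File "h.py", line 31, in canister
    t=(p[:,:2]-c)@a; k=p[:,2]>70; l=np.percentile(t[k],[.5,99.5])
                                    ~~~~~~~~~~~~~^^^^^^^^^^^^^^^^
    return _quantile_unchecked(
        a, q, axis, out, overwrite_input, method, keepdims, weights)
    return _ureduce(a,
                    func=_quantile_ureduce_func,
    ...<5 lines>...
                    overwrite_input=overwrite_input,
                    method=method)
    r = func(a, **kwargs)
    result = _quantile(arr,
                       quantiles=q,
    ...<2 lines>...
                       out=out,
                       weights=wgt)
    slices_having_nans = np.isnan(arr[-1, ...])
                                  ~~~^^^^^^^^^
IndexError: index -1 is out of bounds for axis 0 with size 0
```

View pics/side1.png

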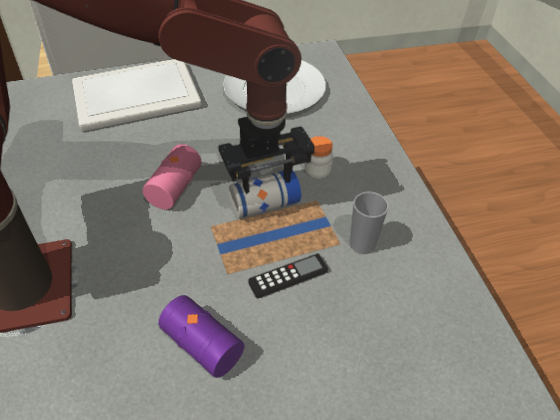

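The side view shows both fingertips on top of the canister at about (265,190). It rolled 30 mm straight for 60 mm of tip travel. Next I lift, move back and stroke again with a slight yaw correction.

Request:
{"api": "jog_arm", "payload": {"steps": [{"dx":0,"dy":0,"dz":-0.006,"ax":0,"ay":0,"az":0,"hand":1},{"dx":0,"dy":0,"dz":-0.012,"ax":0,"ay":0,"az":0,"hand":1},{"dx":0.033,"dy":0,"dz":0,"ax":0,"ay":0,"az":0,"hand":1},{"dx":0,"dy":0,"dz":0.014,"ax":0,"ay":0,"az":0,"hand":1},{"dx":0,"dy":0,"dz":0.005,"ax":0,"ay":0,"az":0,"hand":1}]}}

```text
clock: 4.95
tcp_pos: [543.4, 134.2, 76.7]
tcp_rot: [-2.081, -2.353, -0.001]
contact_force: [-11.3, 4.4, 32.9]
grip_width: 0.998
grasp_force: 16.5
```

```bash
sed -i "s/('side','top')/('side',)/" h.py; python3 -c "
from h import *
report()"
```

```text
4.95 [543.4 134.2  76.7] [-11.3   4.4  32.9]
side (array([546.2, 111.3]), 7.04, 39.5, 148.3, 1899) along 6.7 across 94.6
```

Request:
{"api": "jog_arm", "payload": {"steps": [{"dx":-0.01,"dy":0,"dz":-0.002,"ax":0,"ay":0,"az":0.007,"hand":1},{"dx":-0.017,"dy":0,"dz":-0.0015,"ax":0,"ay":0,"az":0.007,"hand":1},{"dx":-0.018,"dy":0,"dz":0,"ax":0,"ay":0,"az":0.007,"hand":1},{"dx":-0.017,"dy":0,"dz":0,"ax":0,"ay":0,"az":0.007,"hand":1},{"dx":-0.01,"dy":0,"dz":0.001,"ax":0,"ay":0,"az":0.007,"hand":1}]}}

```text
clock: 5.62
tcp_pos: [552.0, 60.2, 79.5]
tcp_rot: [2.122, 2.314, 0.001]
contact_force: [-1.1, -0.6, 11.8]
grip_width: 0.999
grasp_force: 5.8
```

```bash
python3 -c "
from h import *
report()"
```

```text
5.625 [552.   60.2  79.5] [-1.1 -0.6 11.8]
side (array([550.8,  74.4]), 6.64, 39.5, 148.4, 1816) along 8.0 across 57.4
```

Request:
{"api": "jog_arm", "payload": {"steps": [{"dx":0,"dy":0,"dz":-0.006,"ax":0,"ay":0,"az":0,"hand":1},{"dx":0,"dy":0,"dz":-0.012,"ax":0,"ay":0,"az":0,"hand":1},{"dx":0.036,"dy":0,"dz":0,"ax":0,"ay":0,"az":0,"hand":1},{"dx":0,"dy":0,"dz":0.014,"ax":0,"ay":0,"az":0,"hand":1},{"dx":0,"dy":0,"dz":0.006,"ax":0,"ay":0,"az":0,"hand":1}]}}

```text
clock: 6.3
tcp_pos: [547.6, 98.3, 76.6]
tcp_rot: [-2.121, -2.317, -0.0]
contact_force: [-14.2, 4.7, 34.9]
grip_width: 1.0
grasp_force: 17.4
```

Request:
{"api": "jog_arm", "payload": {"steps": [{"dx":-0.01,"dy":0,"dz":-0.001,"ax":0,"ay":0,"az":0.011,"hand":1},{"dx":-0.017,"dy":0,"dz":-0.001,"ax":0,"ay":0,"az":0.011,"hand":1},{"dx":-0.018,"dy":0,"dz":0,"ax":0,"ay":0,"az":0.011,"hand":1},{"dx":-0.017,"dy":0,"dz":0,"ax":0,"ay":0,"az":0.011,"hand":1},{"dx":-0.01,"dy":0,"dz":0.001,"ax":0,"ay":0,"az":0.011,"hand":1}]}}

```text
clock: 6.92
tcp_pos: [555.1, 24.1, 79.7]
tcp_rot: [2.184, 2.252, 0.005]
contact_force: [1.5, -0.5, 14.4]
grip_width: 0.999
grasp_force: 7.2
```

```bash
python3 -c "
from h import *
report()"
```

```text
6.925 [555.1  24.1  79.7] [ 1.5 -0.5 14.4]
side (array([554.8,  38.4]), 5.46, 39.5, 148.5, 1909) along 8.9 across 21.2
```

Request:
{"api": "jog_arm", "payload": {"steps": [{"dx":0,"dy":0,"dz":-0.006,"ax":0,"ay":0,"az":0,"hand":1},{"dx":0,"dy":0,"dz":-0.012,"ax":0,"ay":0,"az":0,"hand":1},{"dx":0.025,"dy":0,"dz":0,"ax":0,"ay":0,"az":-0.05,"hand":1},{"dx":0,"dy":0,"dz":0.014,"ax":0,"ay":0,"az":0,"hand":1},{"dx":0,"dy":0,"dz":0.004,"ax":0,"ay":0,"az":0,"hand":1}]}}

```text
clock: 7.6
tcp_pos: [552.4, 50.9, 79.3]
tcp_rot: [2.127, 2.31, 0.0]
contact_force: [-13.6, 1.3, 39.1]
grip_width: 1.001
grasp_force: 19.5
```

Request:
{"api": "jog_arm", "payload": {"steps": [{"dx":-0.006,"dy":0,"dz":0,"ax":0,"ay":0,"az":0.004,"hand":1},{"dx":-0.01,"dy":0,"dz":0,"ax":0,"ay":0,"az":0.004,"hand":1},{"dx":-0.011,"dy":0,"dz":0,"ax":0,"ay":0,"az":0.004,"hand":1},{"dx":-0.009,"dy":0,"dz":0,"ax":0,"ay":0,"az":0.004,"hand":1},{"dx":-0.005,"dy":0,"dz":0,"ax":0,"ay":0,"az":0.004,"hand":1}]}}

```text
clock: 8.22
tcp_pos: [556.3, 8.6, 79.9]
tcp_rot: [2.15, 2.286, 0.002]
contact_force: [-3.4, -0.2, 20.3]
grip_width: 0.999
grasp_force: 9.7
```

```bash
python3 -c "
from h import *
report()"
```

```text
8.225 [556.3   8.6  79.9] [-3.4 -0.2 20.3]
side (array([557.1,  17.5]), 5.1, 39.5, 148.6, 2001) along 9.4 across 0.2
```

Across error is 0.2 mm and yaw error 0.1°. I'll lift clear and verify.

Request:
{"api": "jog_arm", "payload": {"steps": [{"dx":0,"dy":0,"dz":0,"ax":0,"ay":0,"az":0,"hand":1},{"dx":0,"dy":0,"dz":-0.005,"ax":0,"ay":0,"az":0,"hand":1},{"dx":0,"dy":0,"dz":-0.02,"ax":0,"ay":0,"az":0,"hand":1},{"dx":0,"dy":0,"dz":-0.05,"ax":0,"ay":0,"az":0,"hand":1},{"dx":0,"dy":0,"dz":-0.05,"ax":0,"ay":0,"az":0,"hand":1}]}}

```text
clock: 8.9
tcp_pos: [553.3, 9.7, 201.4]
tcp_rot: [-2.15, -2.286, 0.004]
contact_force: [0.7, -1.2, 0.3]
grip_width: 0.997
grasp_force: 0.0
```

Request:
{"api": "jog_arm", "payload": {"steps": [{"dx":0.06,"dy":0,"dz":-0.01,"ax":0,"ay":0,"az":0,"hand":1},{"dx":0.06,"dy":0,"dz":0,"ax":0,"ay":0,"az":0,"hand":1},{"dx":0.06,"dy":0,"dz":0,"ax":0,"ay":0,"az":0,"hand":1},{"dx":0.06,"dy":0,"dz":0,"ax":0,"ay":0,"az":0,"hand":1},{"dx":0,"dy":0,"dz":0,"ax":0,"ay":0,"az":0,"hand":1}]}}

```text
clock: 9.52
tcp_pos: [538.2, 252.9, 210.5]
tcp_rot: [-2.145, -2.293, 0.003]
contact_force: [-1.2, -0.8, -0.1]
grip_width: 0.996
grasp_force: 0.0
```

```bash
python3 - <<'E'
from h import *
for n in('top','side'):
    c=snap(n,n+'9.png');print(n,canister(cloud(c),(450,-45),(660,90)))
E
```

```text
top (array([556. ,  18.9]), 5.23, 39.4, 148.3, 3566)
side (array([557.2,  17.9]), 5.35, 39.6, 148.1, 2176)
```

View pics/top9.png

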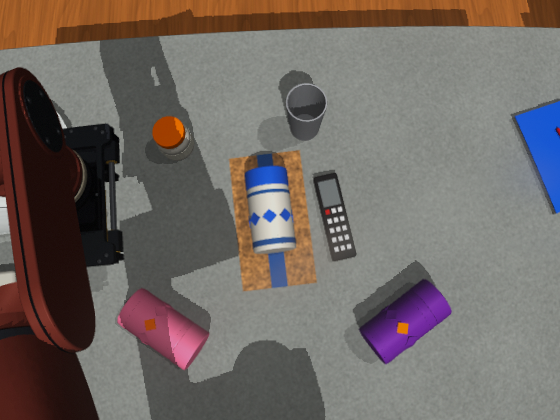

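The top view shows the canister at (270,208), lying along and centred on the stripe, within about 1.5 mm and 0.3°. All of it is on the mat. The remote, jar and tumbler are at the same pixels as before.

```bash
python3 -c "
from cell import *
print(job_done())"
```

```text
the job is handed in; nothing more can be done
None
```

The canister now rests along the mat's blue stripe, centred to within about 2 mm and 0.3° with its whole length on the mat, and the job is handed in; the remote, tumbler and jar look unmoved.

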